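# Stop the mulling slab rocking

## Task

The stone slab on the studio table rocks on its stand: press down on its corners in turn until you find the one that gives. Then push the shim beside that corner down flat, leave the other three shims standing, and press firmly on the same corner once more to make sure that it is firm now. Only press with the fingertips: do not lift or shove the slab, leave the other things on the table alone, and take the hand away at the end.

Things in the scene. Friction and masses are not known exactly. Their poses are not given: they have to be found in the camera images.
- stand: low grey steel stand fixed to the table, 170 x 196 x 16 mm base with an end stop 6 mm thick at either x end (outer faces at x = +-99 mm, tops 52 mm up). Origin on the table under its centre; its x axis points away from the robot, y left, z up (turned by up to about 0.3 rad). All offsets below are in its frame.
- slab: loose stone slab lying on four rubber feet on the stand, 180 (x) x 220 (y) x 15 mm thick, 1.4 to 1.9 kg; underside 43 mm and top 58 mm above the table. Origin at the centre of its underside, axes as the stand's.
- corner_1 (a point): far left corner of the slab (+x, +y): the point on its top face at which to press, 20 mm in from the slab's x edge and 22 mm in from its y edge. It rests on a rubber foot. One corner of the four, which one is not to be seen, has a soft foot: it gives by 4 to 6 mm under a push of 3 to 4 N straight down, then stops hard, and springs back. Firm corners give less than 1.5 mm.
- corner_2 (a point): far right corner of the slab (+x, -y): the point on its top face at which to press, 20 mm in from the slab's x edge and 22 mm in from its y edge. It rests on a rubber foot. One corner of the four, which one is not to be seen, has a soft foot: it gives by 4 to 6 mm under a push of 3 to 4 N straight down, then stops hard, and springs back. Firm corners give less than 1.5 mm.
- corner_3 (a point): near left corner of the slab (-x, +y): the point on its top face at which to press, 20 mm in from the slab's x edge and 22 mm in from its y edge. It rests on a rubber foot. One corner of the four, which one is not to be seen, has a soft foot: it gives by 4 to 6 mm under a push of 3 to 4 N straight down, then stops hard, and springs back. Firm corners give less than 1.5 mm.
- corner_4 (a point): near right corner of the slab (-x, -y): the point on its top face at which to press, 20 mm in from the slab's x edge and 22 mm in from its y edge. It rests on a rubber foot. One corner of the four, which one is not to be seen, has a soft foot: it gives by 4 to 6 mm under a push of 3 to 4 N straight down, then stops hard, and springs back. Firm corners give less than 1.5 mm.
- shim_1 (a joint): hinge angle of the far left shim: 0 to 0.12 as it stands at the start (sloping up and outwards at about 50 degrees), 0.873 rad when flat (level, at its stop). About 0.08 N m of friction keeps it where it is left; pushing it down takes 2 to 4 N at the pad, more at first touch.
- paddle_1: the far left shim, for corner_1: steel paddle 34 mm wide, 4 mm thick, with a black thumb pad. Hinge line parallel to the stand's x at x = 62, y = 104, z = 22 mm; the paddle reaches 72 mm outwards from it. Origin on the hinge line; x level and outwards, z up when it stands at joint 0. Push straight down at x = 62, y = 142 mm: met 60 to 80 mm above the table, flat at 24 mm. Flat, its toe stands 1 mm below the slab.
- shim_2 (a joint): hinge angle of the far right shim: 0 to 0.12 as it stands at the start (sloping up and outwards at about 50 degrees), 0.873 rad when flat (level, at its stop). About 0.08 N m of friction keeps it where it is left; pushing it down takes 2 to 4 N at the pad, more at first touch.
- paddle_2: the far right shim, for corner_2: steel paddle 34 mm wide, 4 mm thick, with a black thumb pad. Hinge line parallel to the stand's x at x = 62, y = -104, z = 22 mm; the paddle reaches 72 mm outwards from it. Origin on the hinge line; x level and outwards, z up when it stands at joint 0. Push straight down at x = 62, y = -142 mm: met 60 to 80 mm above the table, flat at 24 mm. Flat, its toe stands 1 mm below the slab.
- shim_3 (a joint): hinge angle of the near left shim: 0 to 0.12 as it stands at the start (sloping up and outwards at about 50 degrees), 0.873 rad when flat (level, at its stop). About 0.08 N m of friction keeps it where it is left; pushing it down takes 2 to 4 N at the pad, more at first touch.
- paddle_3: the near left shim, for corner_3: steel paddle 34 mm wide, 4 mm thick, with a black thumb pad. Hinge line parallel to the stand's x at x = -62, y = 104, z = 22 mm; the paddle reaches 72 mm outwards from it. Origin on the hinge line; x level and outwards, z up when it stands at joint 0. Push straight down at x = -62, y = 142 mm: met 60 to 80 mm above the table, flat at 24 mm. Flat, its toe stands 1 mm below the slab.
- shim_4 (a joint): hinge angle of the near right shim: 0 to 0.12 as it stands at the start (sloping up and outwards at about 50 degrees), 0.873 rad when flat (level, at its stop). About 0.08 N m of friction keeps it where it is left; pushing it down takes 2 to 4 N at the pad, more at first touch.
- paddle_4: the near right shim, for corner_4: steel paddle 34 mm wide, 4 mm thick, with a black thumb pad. Hinge line parallel to the stand's x at x = -62, y = -104, z = 22 mm; the paddle reaches 72 mm outwards from it. Origin on the hinge line; x level and outwards, z up when it stands at joint 0. Push straight down at x = -62, y = -142 mm: met 60 to 80 mm above the table, flat at 24 mm. Flat, its toe stands 1 mm below the slab.
- muller: glass muller (a knob-shaped hand grinder), 56 mm across and 68 mm tall, standing upright near the middle of the slab. Origin under its foot. Leave it alone.
- jar: small jar, 36 mm across, 45 mm tall, on the table between the two left shims. Origin at its underside. Leave it alone.
- tape: roll of tape lying flat, 52 mm across, 19 mm tall, on the table between the two right shims. Origin at its underside. Leave it alone.
- bottle_a: paint bottle, 58 mm across, 155 mm tall, on the table to the left. Origin at its underside. Leave it alone.
- bottle_b: paint bottle, 52 mm across, 140 mm tall, on the table to the right. Origin at its underside. Leave it alone.

How it is judged:
By the outcome, as a careful person would: the job done as asked, in the order asked, and still so for the second after the job is handed in, with the robot touching nothing.
It also fails if it takes over 56 s, if anything falls off the work surface, if the arm or the gripper's body presses on something with over 40 N, if the wrist force passes 120 N, or if a joint passes its speed limit or range.

## Robot

A 6-joint arm with a two-finger parallel gripper is mounted at the origin on the work surface. World frame = base frame: x ahead of the robot, y to its left, z up, the work surface at z = 0. Lengths are in m, angles in rad, forces in N, time in s.
With the tool pointing down it reaches from about 0.3 to 0.875 m from the base axis. Payload 6.4 kg.
Tool frame: the origin (TCP) lies midway between the tips of the shut fingers; the grasp point (between the pads) lies 19 mm behind it; z points along the fingers, y is the line along which they close (so a half turn about z gives the same grasp; the last joint's range is limited). The gripper opens to 88 mm and grips with 3 to 60 N. Pads are 18 mm wide; open, the fingers measure 123 mm over their backs; the gripper's body (75 mm by 187 mm) begins 45 mm behind the grasp point.
Start: joints at [-1.42, 0.181, 1.607, -0, 1.354, -0.206], TCP at [0.201, -0.539, 0.239] pointing down, gripper open.
Joint ranges: [-2.99, 2.99], [-0.89, 2.07], [0.3, 2.58], [-1.14, 4.28], [0, 2.63], [-3.12, 3.12]. Speed limits (rad/s): [2.57, 2.57, 3.01, 3.14, 3.14, 3.14].

## Interface

Orientations are given as a rotation vector (axis times angle).
In Python, from station import get_state, optics, hand_in, nets gives the robot as it stands.
- The arm moves only by the tool servo_tool, never from a script. Its argument "steps" is a list of rows, each a list of 6 numbers: the shift along the tool's x, y, z scaled (see below), then the turn, a rotation vector about the tool's x, y, z scaled (see below). In form: [[tx, ty, tz, ax, ay, az], ...]. A call has 1 to 20 rows; each row is the pose to reach, as a shift and turn from the pose commanded when the call began, along the tool's axes at that moment; what a row does not reach only later rows make up. The controller multiplies each number of a shift by 0.15 m and each number of a turn by 45 degrees. A row lasts 1/10 s, in which the tool goes at most 50 mm and 8.59 degrees, less where a joint would pass 70% of its speed; a pose out of reach is approached as far as the arm can. A call with a number of a shift or a turn outside -1 to 1 is refused whole. A call with a gripper value outside its range is refused whole. "hand" is the closure, from -1 (fully open) to 1 (shut), set as the call begins (left out, the last holds). The fingers move at their own pace and stop on an object; "newtons" is the grip in N (left out, the last holds). Time passes only in rows, so rows that repeat a pose let the fingers close. It gives the time, the measured TCP pose, the force, the opening and the grip force at its end, in the units of the state.
- get_state(): the state, without advancing time (a new reading comes with each control period).
- optics.camera(name): name is "scene" or "top" or "wrist"; returns a dict with "color" (400x640x3 uint8, red, green, blue), "range_z" (400x640 float32, m along the optical axis (not along the pixel's ray), 0 where there is no reading), "K" (3x3 intrinsics, pixels), "R" (3x3) and "t" (3): a world point X has camera coordinates R X + t. Camera axes: x right, y down, z forward; pixel columns grow to the right and rows downward; lengths in m; the calibration is good to about 2 mm. A picture is of the moment at which its call begins.
- hand_in(): hands the job in; it is judged then, once.
Trained networks look in the newest picture that a camera, given by its name, has taken for a name from the list of things; names that differ only in an ending like _2 or _b are one class to them, and where a whole thing is asked for, a point or a joint stands for the part that bears it (a point fixed in the world has none). Each returns a list of dicts, best first, with "score" (0 to 1); they miss things now and then, are a little off and sometimes report something else, mostly with a low value. They report only what shows in the picture. A call takes as long as a camera call.
- nets.outline_of(camera, name): "pixels" (400x640 bool, what is visible of it) and "box" ([left, top, width, height] in pixels, round what is visible of it).
- nets.spot_point(camera, name): "at" ([column, row] in pixels: a listed point, or the origin of a listed thing).
The state is a dict: "time": time; "joints": joint angles; "joint_velocities": joint speeds; "tau": joint torques, N m; "tcp_pos": TCP position; "eef_rot": TCP orientation; "wrist_force": force on the tool from outside, world axes, zero at the start; "ft_torque": the same for the moment, N m; "width": opening from 0.0 (shut) to 1.0 (fully open); "grip_force": force on a finger pad.
Only numpy, scipy, OpenCV 4.12 (cv2) and the standard library are available. Lean on these libraries where they do the work, as an engineer would, in place of code of your own. Each camera call takes 0.05 s, during which the arm holds its last target. There are 200 camera calls.

## Working session

There is one attempt and no reset: what is moved stays moved. The work goes in short steps, Python scripts to look and compute and a tool call to move; the robot and the scene stay as the last step left them, time stands still between calls to the robot, and variables do not carry over. Pictures are saved under pics/ and viewed, at most 10 in all, crops included, and the job is handed in when it is done.

Besides the shell and the picture viewer there is one more tool, called after "Call:" as name(argument=value, ...), one argument or row to a line, values as JSON. servo_tool: Moves the arm, as the interface text tells. Shifts and turns lie within -1 to 1; 1 stands for 0.15 m of shift or 45 degrees of turn. Its arguments: {"type":"object","properties":{"steps":{"type":"array"},"hand":{"type":"number"},"newtons":{"type":"number"}},"required":["steps"]}

```bash
mkdir -p pics; cat > h.py <<'E'
import numpy as np, cv2
from station import get_state, optics, hand_in, nets
def world(c, uv, z=None):
    # pixels -> world points, by depth
    u,v=np.asarray(uv).T; d=c["range_z"][v.astype(int),u.astype(int)]
    P=np.stack([(u-c["K"][0,2])/c["K"][0,0]*d,(v-c["K"][1,2])/c["K"][1,1]*d,d],1)
    return (P-c["t"])@c["R"], d
E
python3 - <<'E'
from h import *
s=get_state(); print(s)
for n in ("top","scene"):
    c=optics.camera(n); cv2.imwrite(f"pics/{n}0.png",c["color"][...,::-1])
    for k in ("slab","stand","paddle_1","corner_1","muller","jar","tape","bottle_a"):
        for o in nets.outline_of(n,k)[:4] if not k.startswith("corner") else []:
            v,u=np.nonzero(o["pixels"]); P,d=world(c,np.stack([u,v],1)); P=P[d>0]
            print(n,k,round(o["score"],2),o["box"],np.median(P,0).round(3),P[:,2].max().round(3))
            if k=="slab":
                Q=P[abs(P[:,2]-.058)<.006]; print("rect",cv2.minAreaRect(Q[:,:2].astype(np.float32)*1000), np.median(Q[:,2]))
    for o in nets.spot_point(n,"corner_1"):
        print(n,"corner",round(o["score"],2),o["at"],world(c,[o["at"]])[0].round(3))
E
```

```text
{'time': 0.0, 'joints': array([-1.42030280e+00,  1.81507008e-01,  1.60797744e+00, -1.92155655e-06,
        1.35383146e+00, -2.06314332e-01]), 'joint_velocities': array([-9.24854644e-04, -1.17234537e-03, -2.60028229e-04, -1.47744773e-03,
       -9.51866519e-04, -7.10978764e-05]), 'tau': array([-1.07432097e-03, -4.33867800e+01, -3.41851759e+01,  6.99396199e-02,
        3.84252390e-02, -1.14544096e-04]), 'tcp_pos': array([ 0.20076549, -0.53824425,  0.23784406]), 'eef_rot': array([-3.09003447e+00, -5.57199027e-01, -7.25544103e-05]), 'wrist_force': array([-0.04083494,  0.257535  ,  0.52509415]), 'ft_torque': array([-0.00818938, -0.0265286 , -0.00083615]), 'grip_force': 0.0, 'width': 1.0011183207994923}
top slab 0.73 [255.1, 157.2, 85.9, 74.0] [0.553 0.071 0.057] 0.119
rect ((556.9986572265625, 67.59369659423828), (183.2686767578125, 219.74761962890625), 11.4738130569458) 0.057552106308927056
top stand 0.95 [240.6, 161.0, 115.9, 72.0] [0.528 0.073 0.053] 0.079
top stand 0.36 [293.4, 187.7, 15.5, 15.5] [0.546 0.061 0.116] 0.13
top paddle_1 0.72 [339.9, 199.5, 22.7, 16.4] [ 0.522 -0.077  0.0
[... 1249 characters left out ...]
.464 0.19  0.059] 0.077
scene paddle_1 0.49 [273.1, 190.7, 22.2, 12.1] [ 0.518 -0.071  0.049] 0.077
scene muller 0.66 [325.6, 154.3, 18.9, 33.4] [0.557 0.055 0.08 ] 0.129
scene jar 0.65 [368.9, 139.2, 13.3, 16.2] [0.523 0.212 0.043] 0.051
scene tape 0.48 [278.4, 221.5, 20.2, 25.4] [ 0.591 -0.099  0.018] 0.024
scene bottle_a 0.73 [405.8, 71.4, 27.1, 48.8] [0.494 0.383 0.086] 0.16
scene bottle_a 0.65 [154.6, 246.9, 29.4, 36.0] [ 0.525 -0.377  0.091] 0.144
scene bottle_a 0.37 [279.1, 131.9, 117.6, 102.1] [0.564 0.054 0.059] 0.125
scene corner 0.93 [384.0, 171.8] [[0.605 0.168 0.059]]
scene corner 0.89 [290.2, 180.7] [[ 0.493 -0.034  0.062]]
scene corner 0.65 [339.1, 142.0] [[0.47  0.132 0.06 ]]
```

```bash
cat >> h.py <<'E'
from scipy.spatial.transform import Rotation as R
C=np.array([.554,.067]); YAW=.2005
def pt(x,y): # stand frame mm -> world m
    c,s=np.cos(YAW),np.sin(YAW); return C+np.array([c*x-s*y,s*x+c*y])/1000
def todo(xy,z,yaw_y=None):
    s=get_state(); Rt=R.from_rotvec(s["eef_rot"]); yaw_y=YAW if yaw_y is None else yaw_y
    y=np.array([np.cos(yaw_y),np.sin(yaw_y),0]); zz=np.array([0,0,-1.]); G=R.from_matrix(np.stack([np.cross(y,zz),y,zz],1))
    print("t",round(s["time"],2),"scaled shift",(Rt.inv().apply(np.r_[xy,z]-s["tcp_pos"])/.15).round(3),"turn",((Rt.inv()*G).as_rotvec()/(np.pi/4)).round(3),"F",s["wrist_force"].round(2),"tcp",s["tcp_pos"].round(4))
E
python3 - <<'E'
from h import *
todo(pt(0,0),.24)
im=[cv2.resize(cv2.imread(f"pics/{n}0.png")[y:y+150,x:x+200],(800,600))[::1] for n,x,y in(("top",200,120),("scene",230,90))]
cv2.imwrite("pics/a.png",cv2.resize(np.hstack(im),(800,300)))
E
```

```text
t 0.9 scaled shift [ 3.617 -2.962 -0.008] turn [-0.    -0.    -1.801] F [-0.74 -0.58  0.34] tcp [ 0.2008 -0.5388  0.2387]
```

View pics/a.png

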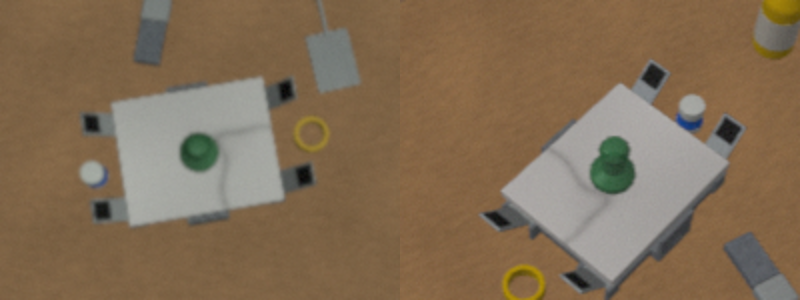

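The picture shows the slab with the green muller at its middle. The four black-padded shims are standing, the jar is on the left and the tape on the right, and the yaw is about 11°. I'll move over now.

Call:
servo_tool(
  steps=[
    [0.2,-0.17,0,0,0,0],
    [0.43,-0.36,0,0,0,0],
    [0.66,-0.55,0,0,0,0],
    [0.9,-0.74,0,0,0,0],
  ],
  hand=1,
  newtons=10,
)

```text
time: 1.3
tcp_pos: [0.289, -0.3863, 0.2387]
eef_rot: [3.092, 0.556, 0.0]
wrist_force: [0.5, 0.4, 0.6]
width: 0.658
grip_force: 0.0
```

Call:
servo_tool(
  steps=[
    [0.23,-0.19,0,0,0,0],
    [0.45,-0.37,0,0,0,0],
    [0.68,-0.56,0,0,0,0],
    [0.9,-0.74,0,0,0,0],
  ],
)

```text
time: 1.7
tcp_pos: [0.377, -0.2348, 0.239]
eef_rot: [3.091, 0.557, 0.001]
wrist_force: [0.1, 0.2, 0.0]
width: 0.298
grip_force: 0.0
```

Call:
servo_tool(
  steps=[
    [0.23,-0.19,0,0,0,0],
    [0.45,-0.37,0,0,0,0],
    [0.68,-0.56,0,0,0,0],
    [0.9,-0.74,0,0,0,0],
  ],
)

```text
time: 2.1
tcp_pos: [0.4648, -0.0835, 0.2391]
eef_rot: [3.091, 0.558, 0.001]
wrist_force: [0.1, -0.9, 0.3]
width: 0.004
grip_force: 0.0
```

Call:
servo_tool(
  steps=[
    [0,0,0,0,0,-0.15],
    [0,0,0,0,0,-0.3],
    [0,0,0,0,0,-0.45],
    [0,0,0,0,0,-0.6],
    [0,0,0,0,0,-0.75],
    [0,0,0,0,0,-0.9],
  ],
)

```text
time: 2.7
tcp_pos: [0.4641, -0.0853, 0.2388]
eef_rot: [2.704, 1.6, 0.0]
wrist_force: [0.3, 1.0, -0.5]
width: 0.007
grip_force: 0.0
```

Call:
servo_tool(
  steps=[
    [0,0,0,0,0,-0.15],
    [0,0,0,0,0,-0.3],
    [0,0,0,0,0,-0.45],
    [0,0,0,0,0,-0.6],
    [0,0,0,0,0,-0.75],
    [0,0,0,0,0,-0.9],
    [0,0,0,0,0,-0.9],
  ],
)

```text
time: 3.4
tcp_pos: [0.464, -0.0853, 0.2388]
eef_rot: [1.988, 2.433, 0.0]
wrist_force: [0.1, 0.2, -0.3]
width: 0.005
grip_force: 0.0
```

```bash
python3 - <<'E'
from h import *
todo(pt(-70,-88),.24)
c=optics.camera("wrist"); cv2.imwrite("pics/w0.png",c["color"][...,::-1])
print(get_state()["joints"].round(2))
for o in nets.outline_of("wrist","slab")[:1]:
    v,u=np.nonzero(o["pixels"]); P,d=world(c,np.stack([u,v],1)); P=P[d>0];Q=P[abs(P[:,2]-.058)<.006]
    print("rect",cv2.minAreaRect(Q[:,:2].astype(np.float32)*1000), np.median(Q[:,2]),o["box"])
for o in nets.spot_point("wrist","corner_1"): print("corner",round(o["score"],2),o["at"],world(c,[o["at"]])[0].round(3))
for x in(70,-70):
  for y in (88,-88): print(x,y,pt(x,y).round(3))
E
```

```text
t 3.4 scaled shift [ 0.289  0.323 -0.008] turn [0. 0. 0.] F [ 0.13  0.19 -0.34] tcp [ 0.464  -0.0853  0.2388]
[-0.43 -0.06  1.86  0.    1.34 -0.63]
rect ((561.2122192382812, 22.509315490722656), (180.15213012695312, 132.39955139160156), 11.286311149597168) 0.05784123658440995 [347.8, 0.0, 219.2, 159.0]
corner 0.78 [369.7, 134.6] [[ 0.502 -0.036  0.058]]
corner 0.74 [519.6, 133.0] [[ 0.636 -0.007  0.058]]
70 88 [0.605 0.167]
70 -88 [ 0.64  -0.005]
-70 88 [0.468 0.139]
-70 -88 [ 0.503 -0.033]
```

Call:
servo_tool(
  steps=[
    [0.15,0.16,0,0,0,0],
    [0.29,0.32,0,0,0,0],
    [0.29,0.32,0.3,0,0,0],
    [0.29,0.32,0.6,0,0,0],
    [0.29,0.32,0.85,0,0,0],
    [0.29,0.32,1.0,0,0,0],
    [0.29,0.32,1.0,0,0,0],
  ],
)

```text
time: 4.25
tcp_pos: [0.4996, -0.0323, 0.0853]
eef_rot: [-1.987, -2.425, 0.004]
wrist_force: [-1.2, 0.1, -0.6]
width: -0.001
grip_force: 0.0
```

Call:
servo_tool(
  steps=[
    [0,0,0.08,0,0,0],
    [0,0,0.15,0,0,0],
    [0,0,0.18,0,0,0],
    [0,0,0.193,0,0,0],
    [0,0,0.2,0,0,0],
    [0,0,0.207,0,0,0],
    [0,0,0.213,0,0,0],
    [0,0,0.213,0,0,0],
  ],
)

```text
time: 5.05
tcp_pos: [0.5029, -0.0333, 0.0583]
eef_rot: [1.988, 2.432, 0.0]
wrist_force: [-4.9, 0.5, 10.8]
width: 0.006
grip_force: 5.5
```

Call:
servo_tool(
  steps=[
    [0,0,-0.1,0,0,0],
    [0,0,-0.18,0,0,0],
    [0,0.2,-0.18,0,0,0],
    [0,0.45,-0.18,0,0,0],
    [0,0.7,-0.18,0,0,0],
    [0,0.93,-0.18,0,0,0],
    [0,0.93,-0.18,0,0,0],
    [0,0.93,-0.18,0,0,0],
  ],
)

```text
time: 5.85
tcp_pos: [0.6391, -0.0053, 0.0837]
eef_rot: [-1.988, -2.432, 0.001]
wrist_force: [-1.3, -0.5, -0.6]
width: 0.008
grip_force: 0.0
```

Call:
servo_tool(
  steps=[
    [0,0,0.06,0,0,0],
    [0,0,0.12,0,0,0],
    [0,0,0.15,0,0,0],
    [0,0,0.16,0,0,0],
    [0,0,0.167,0,0,0],
    [0,0,0.173,0,0,0],
    [0,0,0.18,0,0,0],
    [0,0,0.18,0,0,0],
  ],
)

```text
time: 6.65
tcp_pos: [0.6393, -0.0056, 0.0571]
eef_rot: [1.989, 2.432, 0.0]
wrist_force: [-1.6, -1.1, 2.4]
width: 0.004
grip_force: 1.1
```

Call:
servo_tool(
  steps=[
    [0,0,0.007,0,0,0],
    [0,0,0.013,0,0,0],
    [0,0,0.013,0,0,0],
  ],
)

```text
time: 6.95
tcp_pos: [0.6396, -0.0057, 0.0551]
eef_rot: [1.988, 2.431, 0.0]
wrist_force: [-1.1, -1.0, 3.3]
width: 0.006
grip_force: 1.7
```

Call:
servo_tool(
  steps=[
    [0,0,0.007,0,0,0],
    [0,0,0.013,0,0,0],
    [0,0,0.02,0,0,0],
    [0,0,0.02,0,0,0],
  ],
)

```text
time: 7.35
tcp_pos: [0.6398, -0.0058, 0.0536]
eef_rot: [1.988, 2.431, 0.0]
wrist_force: [-5.2, -1.5, 13.9]
width: 0.005
grip_force: 6.7
```

Corner 2 gives by about 4.5 mm and then stops hard, so it is the soft one. Next is shim 2.

Call:
servo_tool(
  steps=[
    [0,0,-0.03,0,0,0],
    [0,0,-0.2,0,0,0],
    [0,0,-0.42,0,0,0],
    [-0.18,-0.03,-0.42,0,0,0],
    [-0.36,-0.05,-0.42,0,0,0],
    [-0.36,-0.05,-0.42,0,0,0],
    [-0.36,-0.05,-0.42,0,0,0],
  ],
)

```text
time: 8.05
tcp_pos: [0.6421, -0.0598, 0.1141]
eef_rot: [-1.99, -2.429, -0.0]
wrist_force: [1.0, 0.4, 0.1]
width: 0.008
grip_force: 0.0
```

```bash
python3 - <<'E'
from h import *
todo(pt(62,-142),.024)
c=optics.camera("wrist"); cv2.imwrite("pics/w1.png",c["color"][...,::-1])
d=optics.camera("top"); cv2.imwrite("pics/w1.png",np.hstack([cv2.resize(c["color"],(400,250)),cv2.resize(d["color"][120:270,200:440],(400,250))])[...,::-1])
E
```

```text
t 8.05 scaled shift [-0.002  0.007  0.601] turn [-0.001 -0.002 -0.003] F [0.96 0.43 0.11] tcp [ 0.6421 -0.0598  0.1141]
```

View pics/w1.png

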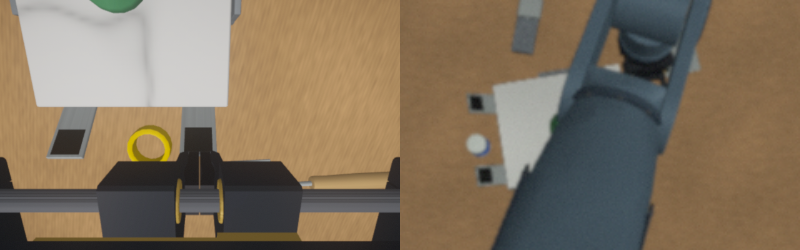

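The wrist view shows the fingertips (200,150) right over the far right pad, clear of the tape at (150,145). Pushing the shim down.

Call:
servo_tool(
  steps=[
    [0,0,0.12,0,0,0],
    [0,0,0.2,0,0,0],
    [0,0,0.23,0,0,0],
    [0,0,0.26,0,0,0],
    [0,0,0.29,0,0,0],
    [0,0,0.32,0,0,0],
    [0,0,0.35,0,0,0],
    [0,0,0.38,0,0,0],
    [0,0,0.41,0,0,0],
    [0,0,0.44,0,0,0],
    [0,0,0.47,0,0,0],
    [0,0,0.5,0,0,0],
    [0,0,0.53,0,0,0],
    [0,0,0.56,0,0,0],
    [0,0,0.58,0,0,0],
    [0,0,0.59,0,0,0],
    [0,0,0.6,0,0,0],
    [0,0,0.6,0,0,0],
  ],
)

```text
time: 9.95
tcp_pos: [0.6423, -0.0597, 0.0245]
eef_rot: [-1.989, -2.431, 0.0]
wrist_force: [0.4, 0.2, 0.2]
width: 0.006
grip_force: 0.2
```

Call:
servo_tool(
  steps=[
    [0,0,0.007,0,0,0],
    [0,0,0.013,0,0,0],
    [0,0,0.013,0,0,0],
  ],
)

```text
time: 10.25
tcp_pos: [0.6424, -0.0597, 0.0243]
eef_rot: [-1.988, -2.432, 0.001]
wrist_force: [-5.5, -0.0, 10.9]
width: 0.006
grip_force: 5.9
```

At its stop: 11 N at z = 24 mm. Back to corner 2.

Call:
servo_tool(
  steps=[
    [0,0,-0.05,0,0,0],
    [0,0,-0.25,0,0,0],
    [0,0,-0.42,0,0,0],
    [0.18,0.03,-0.42,0,0,0],
    [0.36,0.05,-0.42,0,0,0],
    [0.36,0.05,-0.42,0,0,0],
    [0.36,0.05,-0.42,0,0,0],
  ],
)

```text
time: 10.95
tcp_pos: [0.639, -0.0049, 0.0858]
eef_rot: [-1.987, -2.433, 0.0]
wrist_force: [0.6, 0.4, -0.6]
width: 0.006
grip_force: 0.0
```

Call:
servo_tool(
  steps=[
    [0,0,0.06,0,0,0],
    [0,0,0.12,0,0,0],
    [0,0,0.15,0,0,0],
    [0,0,0.167,0,0,0],
    [0,0,0.18,0,0,0],
    [0,0,0.187,0,0,0],
    [0,0,0.193,0,0,0],
    [0,0,0.2,0,0,0],
    [0,0,0.2,0,0,0],
  ],
)

```text
time: 11.85
tcp_pos: [0.6393, -0.0057, 0.0574]
eef_rot: [1.988, 2.432, -0.001]
wrist_force: [-5.5, -0.1, 9.0]
width: 0.006
grip_force: 4.7
```

Firm now: 9 N at 57.4 mm. I'll press a little harder, then withdraw.

Call:
servo_tool(
  steps=[
    [0,0,0.007,0,0,0],
    [0,0,0.013,0,0,0],
    [0,0,0.013,0,0,0],
    [0,0,0.013,0,0,0],
  ],
)

```text
time: 12.25
tcp_pos: [0.6393, -0.0058, 0.0572]
eef_rot: [1.988, 2.432, -0.001]
wrist_force: [-11.2, 0.3, 20.8]
width: 0.009
grip_force: 10.4
```

Call:
servo_tool(
  steps=[
    [0,0,-0.04,0,0,0],
    [0,0,-0.25,0,0,0],
    [0,0,-0.5,0,0,0],
    [0,0,-0.75,0,0,0],
    [0,0,-1.0,0,0,0],
    [-0.3,0,-1.0,0,0,0],
    [-0.6,0,-1.0,0,0,0],
    [-0.9,0,-1.0,0,0,0],
  ],
)

```text
time: 13.05
tcp_pos: [0.6667, -0.1388, 0.205]
eef_rot: [1.986, 2.432, 0.001]
wrist_force: [0.6, 0.7, -0.6]
width: 0.004
grip_force: 0.0
```

Call:
servo_tool(
  steps=[
    [-0.3,-0.3,-0.1,0,0,0],
    [-0.6,-0.6,-0.2,0,0,0],
    [-0.9,-0.9,-0.3,0,0,0],
    [-0.9,-0.9,-0.3,0,0,0],
    [-0.9,-0.9,-0.3,0,0,0],
    [-0.9,-0.9,-0.3,0,0,0],
  ],
)

```text
time: 13.65
tcp_pos: [0.5602, -0.2979, 0.2494]
eef_rot: [1.991, 2.428, 0.001]
wrist_force: [0.3, 0.5, 0.5]
width: 0.009
grip_force: 0.0
```

```bash
python3 - <<'E'
from h import *
s=get_state(); print(s["time"],s["tcp_pos"],s["wrist_force"])
i=[]
for n,x,y in(("top",200,120),("scene",230,90)):
    c=optics.camera(n); i.append(cv2.resize(c["color"][y:y+150,x:x+200],(400,300)))
    for o in nets.outline_of(n,"paddle_1")[:6]:
        v,u=np.nonzero(o["pixels"]); P,d=world(c,np.stack([u,v],1)); print(n,round(o["score"],2),np.median(P[d>0],0).round(3),P[:,2].max().round(3))
cv2.imwrite("pics/end.png",np.hstack(i)[...,::-1])
E
```

```text
13.65 [ 0.56020655 -0.29786042  0.24941716] [0.32619753 0.54078101 0.51414174]
top 0.73 [0.467 0.187 0.054] 1.219
top 0.61 [0.59  0.211 0.056] 1.219
top 0.49 [ 0.643 -0.062  0.024] 1.219
top 0.47 [ 0.521 -0.077  0.054] 0.076
scene 0.75 [0.587 0.212 0.061] 0.079
scene 0.59 [ 0.518 -0.074  0.052] 0.077
scene 0.53 [0.463 0.192 0.057] 0.076
```

View pics/end.png

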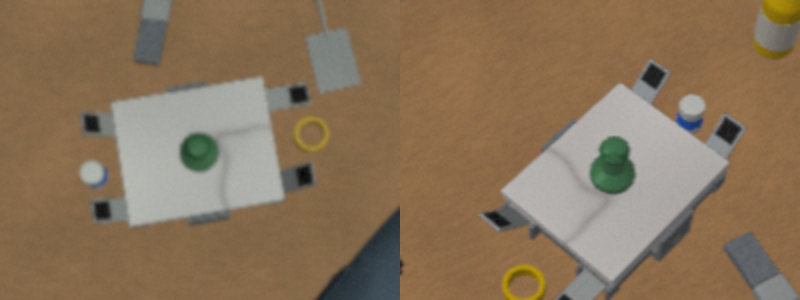

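The far right shim lies flat (pad at z = 24 mm, top view (298,93)). The other three still stand and nothing else has moved. Handing in.

```bash
python3 -c "
from station import hand_in; print(hand_in())"
```

```text
the job is handed in; nothing more can be done
None
```

The far right corner (corner_2) was the one that gave; its shim is now flat, the corner held firm under about 21 N, the other three shims are still standing, and the job is handed in with the hand clear.

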